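# Read out the patrol baton that came back from its round

## Task

One patrol baton has come back from its round and stands on the duty-log clipboard; the other is parked in its rack. Set the returned baton over the read-out station's spigot, turn it by its knurled collar until the hidden keyways drop over the pins, push it fully home and upright against the sprung contact, and keep it held there in the gripper while its records transfer: you finish while still holding it pushed home. Leave the parked baton in its rack and do not disturb the flask, mug, remote control or radio.

Things in the scene. Friction and masses are not known exactly. Their poses are not given: they have to be found in the camera images.
- baton_a: Patrol baton standing mouth down, 108 mm tall, 0.22 kg: knurled steel collar 40 mm in diameter from 0 to 80 mm, then a black end 33 mm in diameter. Either baton may be the one on the clipboard. Origin: centre of the mouth (underside), z up. Hidden in the mouth: a bore 21.6 mm wide, 34 mm deep, with three straight keyways 8.2 mm wide, 120 degrees apart; nothing outside shows their angle.
- baton_b: The other patrol baton, identical to baton_a.
- clipboard: Fixed duty-log clipboard with a sheet of paper, 225 by 160 mm, 4 mm thick, low steel clip (up to 14 mm high) along its far edge (its own +x). Origin: centre of its underside. The baton to be read stands somewhere on its paper.
- rack: Fixed black parking rack, 68 by 130 by 24 mm, with two round pockets 46 mm wide and 20 mm deep; one holds the parked baton, the other is empty. Origin: centre of its underside.
- rack_place (a point): Centre of the floor of the pocket that holds the parked baton, 4 mm above the desk.
- station: Fixed read-out station: white box with a sloping front, 140 by 110 mm, flat top 42 mm high, from which a keyed steel spigot stands up. Origin: centre of its underside.
- seat (a point): Foot of the spigot's axis, on the station's flat top; a baton is home when its mouth rests on that top. The spigot is 20 mm in diameter up to 24 mm above this point, then a cone narrowing to 12 mm at 30 mm.
- pin_level (a point): On the spigot's axis, 12 mm above the seat, level with the tops of three round radial pins, 5 mm thick, 120 degrees apart, reaching 14.3 mm from the axis. An unaligned mouth rests here on the pins. Their angle is not given and varies: turning a third of a turn either way meets it once, in a window about 14 degrees wide; when the drop begins, 4 degrees more the same way centres it.
- spigot_tip (a point): On the spigot's axis, 40 mm above the seat: tip of the free sprung brass contact, 9 mm in diameter.
- contact (a joint): How far the sprung contact is pushed down, 0 (free) to 0.006 m (baton home). It meets the floor of the baton's bore when the mouth is 6 mm above the seat, resists with 4.5 N at first and about 10 N at home, and lifts a baton that is let go by those 6 mm.
- flask: Bystander: steel vacuum flask, 68 mm in diameter, 205 mm tall. Origin: centre of its underside.
- mug: Bystander: white mug, 80 mm wide, 92 mm tall. Origin: centre of its underside.
- remote: Bystander: white remote control lying flat, 165 by 46 by 18 mm. Origin: centre of its underside.
- radio: Bystander: black two-way radio standing upright, 56 by 36 mm, 112 mm tall plus a 100 mm aerial. Origin: centre of its underside.
Mind the look-alikes: they are no part of the job. Leave any blue or turquoise look-alike of the baton_a alone.

How it is judged (in metres and radians):
On the way:
1. the baton from the clipboard is lifted in the gripper, the other still in its rack (((height (world z) of baton_a above 0.03 m and contact force between the fingers and baton_a above 1 N and distance between baton_b and rack_place below 0.008 m) or (height (world z) of baton_b above 0.03 m and contact force between the fingers and baton_b above 1 N and distance between baton_a and rack_place below 0.008 m))), for 0.2 s.
At the end, for the whole second after the job is handed in: The clipboard's baton is held still by the fingers (over 1 N), mouth under 2 mm above the seat, within 3 mm of the spigot's axis, tilt under 0.07 rad, sprung contact down over 4 mm; the other baton stands in its pocket (within 8 mm, tilt under 0.1 rad) (value of joint contact above 0.004 m and ((z of baton_a in the frame of seat below 0.002 m and horizontal distance between baton_a and seat below 0.003 m and angle between baton_a's own z axis and vertical below 0.07 rad and contact force between the fingers and baton_a above 1 N and linear speed of baton_a below 0.02 m/s and distance between baton_b and rack_place below 0.008 m and angle between baton_b's own z axis and vertical below 0.1 rad) or (z of baton_b in the frame of seat below 0.002 m and horizontal distance between baton_b and seat below 0.003 m and angle between baton_b's own z axis and vertical below 0.07 rad and contact force between the fingers and baton_b above 1 N and linear speed of baton_b below 0.02 m/s and distance between baton_a and rack_place below 0.008 m and angle between baton_a's own z axis and vertical below 0.1 rad))); the arm keeps its last pose, push and grip.
It fails at once if a bystander is pushed more than 30 mm or tipped (distance of any of flask, mug, remote, radio from where it was at the start of the episode above 0.03 m or angle between any of flask, mug, radio's own z axis and vertical above 0.4 rad).
It also fails if it takes over 64 s, if anything falls off the work surface, if the arm or the gripper's body presses on something with over 40 N, if the wrist force passes 120 N, or if a joint passes its speed limit or range.

## Robot

A 6-joint arm with a two-finger parallel gripper is mounted at the origin on the work surface. World frame = base frame: x ahead of the robot, y to its left, z up, the work surface at z = 0. Lengths are in mm, angles in rad, forces in N, time in s.
With the tool pointing down it reaches from about 350 to 1000 mm from the base axis. Payload 7.1 kg.
Tool frame: the origin (TCP) lies at the very end of the fingers, on their centre line; the grasp point (between the pads) lies 19 mm behind it; z points along the fingers, y is the direction in which the jaws open and shut (so a half turn about z gives the same grasp; the last joint's range is limited). The gripper opens to 85 mm and grips with 20 to 120 N. Pads are 22 mm wide; open, the fingers measure 114 mm over their backs; the gripper's body (76 mm by 85 mm) begins 54 mm behind the grasp point. The pads swing forward as they close: fully open they stand 13 mm farther back than shut.
Start: joints at [-1.145, 0.423, 1.63, -0, 1.089, -0.019], TCP at [268.938, -564.161, 231.319] pointing down, gripper open.
Joint ranges: [-3, 3], [-0.9, 2.11], [0.09, 2.58], [-1.31, 4.45], [0.11, 2.69], [-2.54, 2.54]. Speed limits (rad/s): [2.39, 2.39, 3.01, 3.14, 3.14, 3.14].

## Interface

Orientations are given as a unit quaternion [w, x, y, z].
In Python, from bench import get_obs, snapshot, close_job gives the robot as it stands.
- The arm moves only by the shell command python3 -m creep 'ROWS'. ROWS is text: rows parted by semicolons, each of 7 numbers parted by spaces: the finger opening in mm, from 0 to 85.4, then the shift along the tool's x, y, z in mm, then the turn, a rotation vector about the tool's x, y, z in degrees. In form: claw dx dy dz ax ay az; .... A call has 1 to 20 rows; each row shifts and turns the commanded pose from where the row before left it, along the tool's axes as they then stand; what a row does not reach is not made up. A row lasts 1/8 s, in which the tool goes at most 62.5 mm and 10.7 degrees, less where a joint would pass 70% of its speed; a pose out of reach is approached as far as the arm can. A call with a gripper value outside its range is refused whole. The fingers move at their own pace and stop on an object; the grip force is fixed at half the most. Time passes only in rows, so rows that do not move let the fingers close. It gives the time, the measured TCP pose, the force and the opening at its end, in the units of the state.
- get_obs(): the state, without advancing time (a new reading comes with each control period).
- snapshot(name): name is "scene" or "top" or "wrist"; returns a dict with "img" (384x512x3 uint8, blue, green, red), "mtx" (3x3 intrinsics, pixels), "R" (3x3) and "t" (3): a world point X has camera coordinates R X + t. Camera axes: x right, y down, z forward; pixel columns grow to the right and rows downward; lengths in mm; the calibration is good to about 2 mm. A picture is of the moment at which its call begins. There is no depth.
- close_job(): hands the job in, once; it reports no verdict.
The state is a dict: "t": time; "joint_pos": joint angles; "qvel": joint speeds; "effort": joint torques, N m; "position": TCP position; "tcp_rot": TCP orientation; "force": force on the tool from outside, world axes, zero at the start; "torque": the same for the moment, N m; "finger_gap": finger opening in mm.
Only numpy, scipy, OpenCV 4.12 (cv2) and the standard library are available. Lean on these libraries where they do the work, as an engineer would, in place of code of your own. Each camera call takes 0.05 s, during which the arm holds its last target. There are 200 camera calls.

## Working session

There is one attempt and no reset: what is moved stays moved. The work goes in short steps, Python scripts to look and compute and a shell command to move; the robot and the scene stay as the last step left them, time stands still between calls to the robot, and variables do not carry over. Pictures are saved under pics/ and viewed, about 8 in all and at most 12, crops included, and the job is handed in when it is done.

```bash
ls; mkdir -p pics; cat > h.py <<'E'
import numpy as np, cv2
from bench import get_obs, snapshot
def ray(s,u,v,z):
    R=np.array(s["R"]);t=np.array(s["t"]);K=np.array(s["mtx"])
    c=-R.T@t; d=R.T@np.linalg.solve(K,[u,v,1.0]); return c+d*(z-c[2])/d[2]
def proj(s,X):
    p=np.array(s["mtx"])@(np.array(s["R"])@np.array(X,float)+np.array(s["t"])); return p[:2]/p[2]
E
python3 - <<'E'
from h import *
o=get_obs(); print(o)
import pickle
for n in("scene","top"):
    s=snapshot(n); pickle.dump(s,open(n+".pkl","wb")); cv2.imwrite(f"pics/{n}0.png",cv2.resize(s["img"],(800,600),interpolation=cv2.INTER_CUBIC))
    print(n,-np.array(s["R"]).T@s["t"],s["mtx"])
E
```

```text
pics
{'t': 0.0, 'joint_pos': array([-1.14495094e+00,  4.23848463e-01,  1.63072336e+00,  1.89305894e-05,
        1.08855916e+00, -1.89988144e-02]), 'qvel': array([ 1.83973645e-03,  2.52907610e-04, -1.86461247e-05, -1.78569031e-05,
       -4.98548532e-05,  9.00556108e-04]), 'effort': array([ 1.22776699e-03, -5.57381845e+01, -2.81740701e+01, -5.00713838e-05,
        7.21477991e-03,  2.31523370e-05]), 'position': array([ 268.74766666, -563.65504067,  230.52781064]), 'tcp_rot': array([-7.54996106e-04,  9.75366694e-01,  2.20588350e-01, -1.47178968e-04]), 'force': array([ 0.72722333, -0.04842146,  0.045097  ]), 'torque': array([ 0.02733265, -0.0088484 , -0.05234221]), 'finger_gap': 85.24968054465354}
scene [1051.09827259  589.35858925  916.81690816] [[377.50788183   0.         261.32294465]
 [  0.         377.50788183 194.18599621]
 [  0.           0.           1.        ]]
top [ 451.98890815  -34.59944345 1582.14930012] [[389.27247904   0.         255.4786732 ]
 [  0.         389.27247904 201.40553569]
 [  0.           0.           1.        ]]
```

View pics/scene0.png

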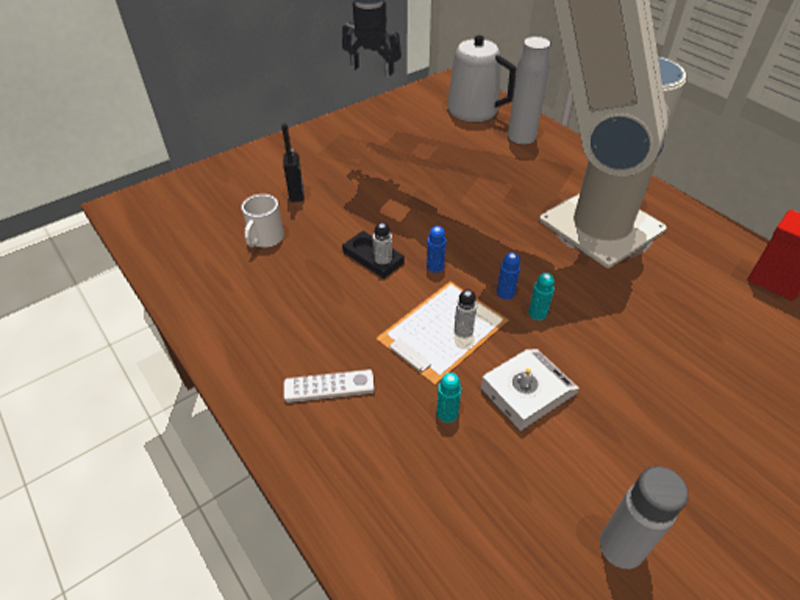

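View pics/top0.png

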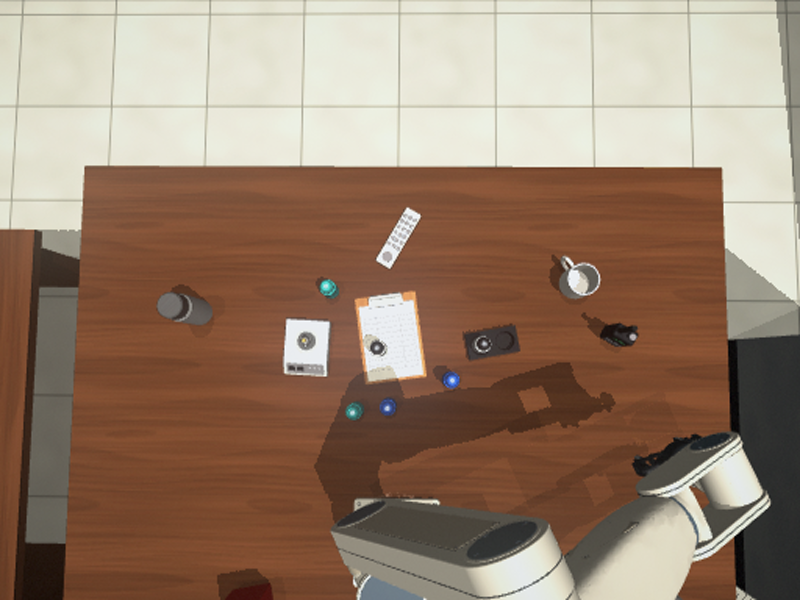

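The top view shows the clipboard baton, black and steel, at (376,348) and the parked one in its rack at (482,344). The look-alikes to leave alone are blue at (388,407) and (452,380), and turquoise at (354,410) and (328,287). The station spigot is at (306,341). My choice is (376,348), which I'll check in a crop.

```bash
python3 - <<'E'
from h import *; import pickle
s=pickle.load(open("scene.pkl","rb"));t=pickle.load(open("top.pkl","rb"))
a=cv2.resize(t["img"][195:260,175:275],(800,520),interpolation=cv2.INTER_CUBIC)[:, :]
b=cv2.resize(s["img"][175:285,240:380],(764,600),interpolation=cv2.INTER_CUBIC)
cv2.imwrite("pics/c1.png",np.hstack([cv2.resize(a,(400,260)),cv2.resize(b,(400,260))]))
for n,u,v,z in(("baton",376,348,112),("parked",482,344,112),("spig",306,341,82),("turq1",328,287,100),("turq2",354,410,100),("blue1",388,407,100),("flask",172,307,200),("station",306,347,42)):
    print(n,ray(t,u*.64,v*.64,z).round())
for n,u,v,z in(("baton",467,297,108),("spig",527,372,82),("seat",523,382,42)):
    print(n,ray(s,u*.64,v*.64,z).round())
E
```

```text
baton [486.  52. 112.]
parked [ 498. -203.  112.]
spig [502. 227.  82.]
turq1 [635. 173. 100.]
turq2 [336. 104. 100.]
blue1 [344.  22. 100.]
flask [573. 518. 200.]
station [488. 234.  42.]
baton [493.  55. 108.]
spig [511. 236.  82.]
seat [507. 230.  42.]
```

View pics/c1.png

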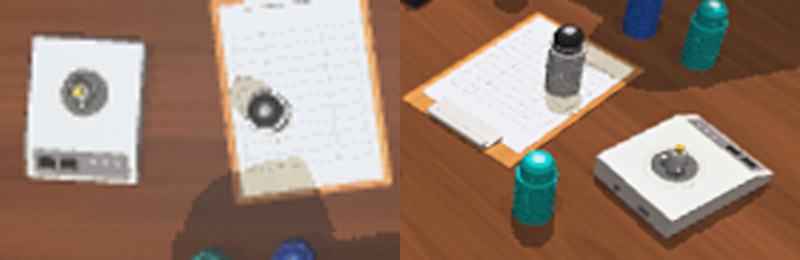

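The crop confirms it: black top, steel collar, standing on the paper. Moving above it.

```bash
python3 -m creep '85 35.7 -35.6 0 0 0 0;85 35.7 -35.6 0 0 0 0;85 35.7 -35.6 0 0 0 0;85 35.7 -35.6 0 0 0 0;85 35.7 -35.6 0 0 0 0;85 35.7 -35.6 0 0 0 0;85 35.7 -35.6 0 0 0 0;85 35.7 -35.6 0 0 0 0;85 35.7 -35.6 0 0 0 0;85 35.7 -35.6 0 0 0 0;85 35.7 -35.6 0 0 0 0;85 35.7 -35.6 0 0 0 0;85 35.7 -35.6 0 0 0 0;85 0 0 0 0 0 -10;85 0 0 0 0 0 -10;85 0 0 0 0 0 -10;85 0 0 0 0 0 -10;85 0 0 0 0 0 -10;85 0 0 0 0 0 -10;85 0 0 0 0 0 -10'; python3 - <<'E'
from h import *; import pickle
o=get_obs(); print(o["t"],o["joint_pos"],o["position"],o["tcp_rot"])
w=snapshot("wrist"); pickle.dump(w,open("w.pkl","wb")); cv2.imwrite("pics/w1.png",w["img"])
print(-np.array(w["R"]).T@w["t"], proj(w,[489,54,112]), proj(w,[505,230,42]))
E
```

```text
t: 2.6
position: [488.4, 53.3, 231.0]
tcp_rot: [-0.0, 0.67, 0.742, -0.0]
force: [0.3, -0.2, 0.9]
finger_gap: 84.6
2.6 [ 8.44455564e-02  2.27213952e-01  1.91924054e+00  2.14108006e-05
  9.95825175e-01 -1.71084245e-02] [488.44553935  53.29336471 231.04423982] [-2.41143813e-04  6.70310365e-01  7.42080788e-01 -2.44801324e-04]
[481.21622438 117.36038118 373.46115811] [259.81405827 183.88529178] [292.64407514   3.55697387]
```

View pics/w1.png

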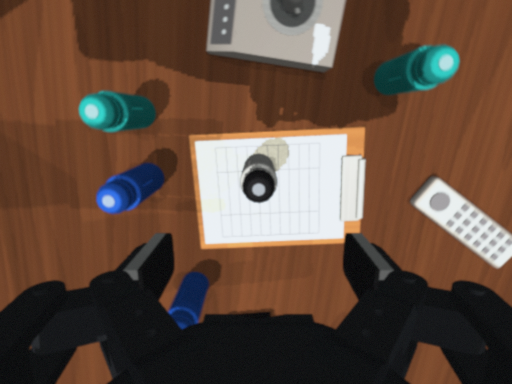

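The wrist view shows the clipboard baton's top disc at about (259,188) and the spigot at (292,8). Both blue and turquoise look-alikes are clear of the jaws. I'll refine the position numerically.

```bash
python3 - <<'E'
from h import *; import pickle
w=pickle.load(open("w.pkl","rb")); print(w["mtx"][0])
g=cv2.cvtColor(w["img"],cv2.COLOR_BGR2GRAY)
c=g[170:205,240:280]
m=(c<45).astype(np.uint8)
cs,_=cv2.findContours(m,cv2.RETR_EXTERNAL,cv2.CHAIN_APPROX_NONE); k=max(cs,key=cv2.contourArea)
(u,v),r=cv2.minEnclosingCircle(k); bb=cv2.boundingRect(k);print("blk",u+240,v+170,r,bb)
print("\n".join(" ".join("%3d"%x for x in row[::2]) for row in c[::2]))
l=((g[178:200,250:270]>60)).astype(np.uint8); M=cv2.moments(l,True);u2,v2=250+M["m10"]/M["m00"],178+M["m01"]/M["m00"]
print("light",u2,v2,M["m00"],ray(w,u2,v2,112),ray(w,u+240,v+170,104))
E
```

```text
[284.12992276   0.         258.12763193]
blk 258.4606304168701 184.9881887435913 15.660613059997559 (4, 0, 30, 31)
229 170 158 218 206 116  86  46  32  31  39  41  57  88 111 119 106 102 172 206
228 165 208 197 133  55  25  19  16  18  15  15  19  44  68 100 118 119 218 230
227 200 197 106  47  17  18  22  20  20  19  22  17  17  21  71 114 124 200 232
219 218 176  56  21  22  20  22  24  23  22  20  17  17  11  26  87 121 175 230
210 219 123  23  20  23  25  30  32  35  30  31  25  20  17  19  51 105 148 226
209 205  77  25  22  29  38  40  43  40  41  37  33  29  19  18  23  89 132 224
204 175  43  23  31  39  44  46  57  72  61  43  38  34  29  17  18  73 131 223
202 140  27  25  36  42  51 104 158 179 166 118  51  37  32  22  18  65 144 225
204 128  25  29  41  43  96 180 193 195 191 184 119  38  33  26  20  79 178 227
220 145  29  30  43  49 135 192 192 193 192 191 152  46  37  31  21  75 197 233
233 161  32  30  41  47 137 192 193 192 191 192 155  47  38  29  23 108 224 232
237 211  71  29  40  45  98 183 192 191 191 187 122  41  37  27  52 189 238 233
237 235 168  48  35  43  54 119 167 185 173 137  54  33  31  27 117 231 239 232
236 240 232 119  34  37  41  40  63  90  72  44  36  34  28  88 206 239 240 233
235 239 239 215 104  41  33  37  37  39  37  34  31  30  83 202 238 239 239 233
233 239 240 238 219 148  82  41  32  32  32  40  66 116 193 235 239 239 239 233
232 240 240 239 235 230 220 173 159 132 135 174 216 233 233 234 239 239 240 235
231 239 239 239 237 232 240 239 238 232 230 239 239 240 236 234 239 240 239 234
light 258.4021739130435 189.42934782608697 184.0 [488.22212836  48.46094688 112.        ] [488.03691571  50.8239047  104.        ]
```

```bash
python3 -m creep '85 -4 0 30 0 0 0;85 0 0 50 0 0 0;85 0 0 50 0 0 0;85 0 0 30 0 0 0;85 0 0 23 0 0 0;85 0 0 0 0 0 0'; python3 - <<'E'
from h import *; import pickle
o=get_obs(); print(o["t"],o["position"],o["tcp_rot"],o["force"])
w=snapshot("wrist"); pickle.dump(w,open("w.pkl","wb"))
g=cv2.cvtColor(w["img"],cv2.COLOR_BGR2GRAY)
p=o["position"]; u,v=proj(w,[p[0],p[1],112]); im=w["img"].copy(); cv2.drawMarker(im,(int(u),int(v)),(0,0,255),0,12); cv2.imwrite("pics/w2.png",im)
print(u,v)
E
```

```text
t: 3.4
position: [487.7, 49.2, 46.8]
tcp_rot: [-0.001, 0.673, 0.739, -0.001]
force: [-0.1, -0.2, 0.2]
finger_gap: 85.3
3.4 [487.650722    49.17244125  46.76433043] [-0.00140004  0.67323532  0.73942546 -0.00149679] [-0.14406723 -0.18324108  0.1763705 ]
259.80279770082655 321.97139573404013
```

View pics/w2.png

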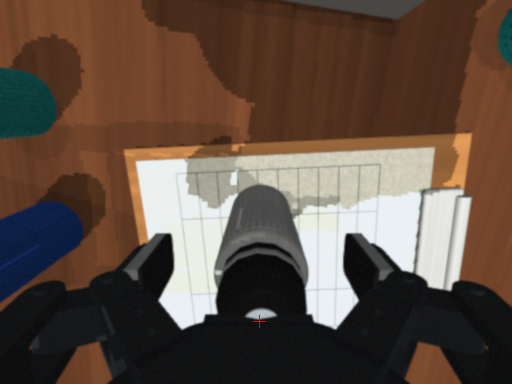

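The disc centre matches the TCP axis, marked at (260,322), to about 1 mm. I'll grip and lift.

```bash
python3 -m creep '0 0 0 0 0 0 0;0 0 0 0 0 0 0;0 0 0 0 0 0 0;0 0 0 0 0 0 0;0 0 0 0 0 0 0;0 0 0 0 0 0 0;0 0 0 -10 0 0 0;0 0 0 -25 0 0 0;0 0 0 -35 0 0 0;0 0 0 -35 0 0 0;0 20 0 -15 0 0 0;0 30 0 0 0 0 0;0 20 0 0 0 0 0;0 0 0 0 0 0 0'; python3 - <<'E'
from h import *; import pickle
o=get_obs(); print(o["t"],o["joint_pos"],o["position"],o["tcp_rot"],o["force"],o["finger_gap"])
w=snapshot("wrist"); pickle.dump(w,open("w.pkl","wb"))
cv2.imwrite("pics/w3.png",w["img"])
print(proj(w,[505,230,82]),proj(w,[505,230,42]))
E
```

```text
t: 5.2
position: [482.1, 119.9, 168.8]
tcp_rot: [0.0, 0.672, 0.741, 0.0]
force: [-0.2, 0.1, -2.3]
finger_gap: 38.6
5.2 [2.19757988e-01 3.26493486e-01 1.95769612e+00 3.95808881e-05
 8.57069234e-01 1.22079894e-01] [482.09865093 119.88659279 168.83154088] [8.40015353e-05 6.71752527e-01 7.40775617e-01 1.45000786e-04] [-0.22657931  0.05976544 -2.31464951] 38.62560837456906
[304.58294397  54.17198925] [297.37640605  63.47654479]
```

View pics/w3.png

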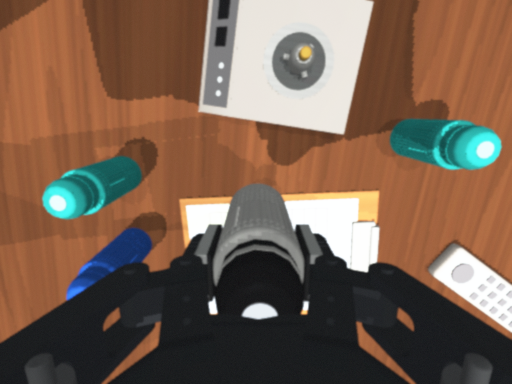

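The baton is held, with the gap at 38.6 mm. The brass contact shows at (305,54) and the dark ring at (300,60).

```bash
python3 - <<'E'
from h import *; import pickle
w=pickle.load(open("w.pkl","rb"));im=w["img"]
h=cv2.cvtColor(im,cv2.COLOR_BGR2HSV)
b=np.zeros(h.shape[:2],np.uint8);b[40:70,290:320]=1
m=cv2.inRange(h,(12,130,110),(32,255,255))*b
M=cv2.moments(m,True);u,v=M["m10"]/M["m00"],M["m01"]/M["m00"];print("tip",u,v,M["m00"],ray(w,u,v,82))
g=cv2.cvtColor(im,cv2.COLOR_BGR2GRAY);d=((g<150)*255).astype(np.uint8);d[:, :265]=0;d[:,340:]=0;d[:25]=0;d[95:]=0
cs,_=cv2.findContours(d,cv2.RETR_EXTERNAL,cv2.CHAIN_APPROX_NONE);k=max(cs,key=cv2.contourArea)
(e,ax,an)=cv2.fitEllipse(cv2.convexHull(k));print("ring",e,ax,ray(w,*e,42))
t=pickle.load(open("top.pkl","rb"))
im=t["img"];h=cv2.cvtColor(im,cv2.COLOR_BGR2HSV);b=np.zeros(h.shape[:2],np.uint8);b[205:232,183:210]=1
m=cv2.inRange(h,(12,100,100),(32,255,255))*b;M=cv2.moments(m,True)
if M["m00"]: u,v=M["m10"]/M["m00"],M["m01"]/M["m00"];print("toptip",u,v,M["m00"],ray(t,u,v,82))
# baton mouth end in wrist image
E
```

```text
tip 304.8888888888889 52.71296296296296 108.0 [505.08685521 231.00311282  82.        ]
ring (298.3483581542969, 60.67033767700195) (52.13251876831055, 56.983741760253906) [505.54354766 232.33276333  42.        ]
toptip 194.33333333333334 217.33333333333334 3.0 [505.46645308 233.39576624  82.        ]
```

```bash
python3 -m creep '0 27 8.5 0 0 0 0;0 27 8.5 0 0 0 0;0 27 8.5 0 0 0 0;0 27.8 8.4 0 0 0 0;0 0 0 15 0 0 0;0 0 0 15 0 0 0;0 0 0 0 0 0 0;0 0 0 0 0 0 0'; python3 - <<'E'
from h import *
s=snapshot("scene");t=snapshot("top");o=get_obs();print(o["position"],o["force"],o["tcp_rot"])
u,v=proj(s,[505,231,80]);u,v=int(u),int(v)
a=cv2.resize(s["img"][v-50:v+30,u-40:u+40],(500,500),interpolation=cv2.INTER_CUBIC)
cv2.imwrite("pics/s4.png",a)
E
```

```text
t: 6.25
position: [505.7, 229.8, 138.2]
tcp_rot: [-0.0, 0.673, 0.74, -0.0]
force: [0.2, -0.8, -2.6]
finger_gap: 38.8
[506.08521852 230.20353607 138.70303378] [-1.00676943  0.95131824 -2.29352356] [1.30726827e-04 6.72687471e-01 7.39926678e-01 2.45276174e-04]
```

View pics/s4.png

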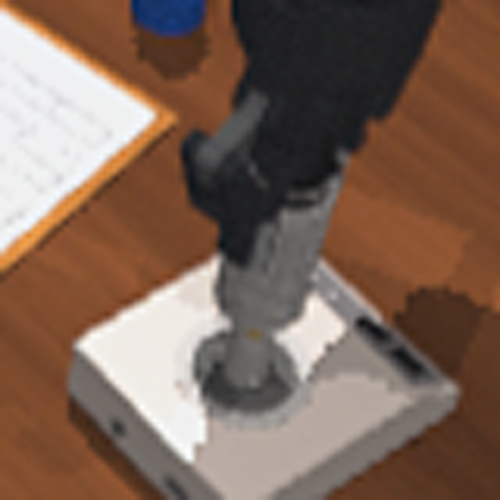

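The baton's mouth, at (262,310), lines up with the spigot line from (245,370) to (255,335). Descending gently.

```bash
python3 -m creep '0 1.5 -0.5 8 0 0 0;0 0 0 8 0 0 0;0 0 0 4 0 0 0;0 0 0 4 0 0 0;0 0 0 0 0 0 0'; python3 -m creep '0 0 0 3 0 0 0;0 0 0 3 0 0 0;0 0 0 0 0 0 0'; python3 -m creep '0 0 0 3 0 0 0;0 0 0 3 0 0 0;0 0 0 0 0 0 0'
```

```text
t: 6.98
position: [505.0, 231.9, 114.0]
tcp_rot: [-0.0, 0.672, 0.74, -0.0]
force: [-0.3, 0.7, -2.7]
finger_gap: 38.5
t: 7.35
position: [505.7, 232.1, 108.3]
tcp_rot: [0.0, 0.672, 0.74, 0.001]
force: [3.3, -0.5, -4.7]
finger_gap: 38.3
t: 7.72
position: [505.7, 232.1, 102.2]
tcp_rot: [0.0, 0.672, 0.74, 0.001]
force: [4.7, 0.8, -4.8]
finger_gap: 38.7
```

On the spigot with 4.7 N of side force in +x, so I'll ease that way and go down to the pins.

```bash
python3 -m creep '0 0 0.7 2 0 0 0;0 0 0 2 0 0 0;0 0 0 0 0 0 0'; python3 -m creep '0 0 0 1 0 0 0;0 0 0 1 0 0 0;0 0 0 0 0 0 0';  python3 -m creep '0 0 0 1 0 0 0;0 0 0 0 0 0 0'
```

```text
t: 8.1
position: [506.0, 232.2, 99.0]
tcp_rot: [-0.0, 0.672, 0.74, 0.0]
force: [0.5, -0.7, 5.4]
finger_gap: 38.6
t: 8.48
position: [506.0, 232.3, 98.6]
tcp_rot: [0.0, 0.672, 0.74, 0.0]
force: [-4.8, -1.6, 22.5]
finger_gap: 38.8
t: 8.72
position: [506.1, 232.4, 98.5]
tcp_rot: [0.0, 0.672, 0.74, 0.001]
force: [-7.4, -2.4, 30.9]
finger_gap: 38.4
```

Resting on the pins. I'll back off to about 14 N and begin turning.

```bash
python3 -m creep '0 0 -0.7 -2 0 0 0;0 0 0 0 0 0 0'; python3 -m creep '0 0 0 0 0 0 -4;0 0 0 0 0 0 -4;0 0 0 0 0 0 0';python3 -m creep '0 0 0 0 0 0 -4;0 0 0 0 0 0 -4;0 0 0 0 0 0 0'
```

```text
t: 8.98
position: [505.9, 232.3, 98.9]
tcp_rot: [0.0, 0.672, 0.74, 0.001]
force: [0.4, -1.4, 12.9]
finger_gap: 39.0
t: 9.35
position: [506.2, 232.2, 98.8]
tcp_rot: [0.001, 0.619, 0.786, 0.001]
force: [1.0, -2.1, 11.8]
finger_gap: 38.7
t: 9.72
position: [506.4, 232.3, 98.9]
tcp_rot: [0.001, 0.563, 0.827, 0.001]
force: [2.5, -1.8, 11.0]
finger_gap: 38.5
```

```bash
python3 -m creep '0 0 0 0 0 0 -4;0 0 0 0 0 0 -4;0 0 0 0 0 0 0';python3 -m creep '0 0 0 0 0 0 -4;0 0 0 0 0 0 -4;0 0 0 0 0 0 0'
```

```text
t: 10.1
position: [506.3, 232.3, 98.8]
tcp_rot: [0.001, 0.503, 0.864, 0.001]
force: [0.9, -0.7, 9.9]
finger_gap: 38.6
t: 10.48
position: [506.0, 232.4, 98.3]
tcp_rot: [0.001, 0.442, 0.897, 0.001]
force: [1.8, 0.7, 6.1]
finger_gap: 38.3
```

Force fell to 6 N and z dropped slightly, possibly the start of the drop. I'll probe with a small push.

```bash
python3 -m creep '0 0 0 1.5 0 0 0;0 0 0 0 0 0 0'
```

```text
t: 10.72
position: [506.3, 232.6, 97.6]
tcp_rot: [0.001, 0.442, 0.897, 0.001]
force: [0.7, 0.3, 15.0]
finger_gap: 38.6
```

```bash
python3 -m creep '0 0 0 0 0 0 -2;0 0 0 0 0 0 -2;0 0 0 0 0 0 0'; python3 -m creep '0 0 0 0 0 0 -2;0 0 0 0 0 0 -2;0 0 0 0 0 0 0'
```

```text
t: 11.1
position: [506.4, 232.7, 96.9]
tcp_rot: [0.001, 0.411, 0.912, 0.001]
force: [2.6, 1.6, 5.2]
finger_gap: 38.7
t: 11.48
position: [506.2, 232.5, 96.2]
tcp_rot: [0.001, 0.378, 0.926, 0.001]
force: [5.0, 2.3, 1.1]
finger_gap: 38.5
```

```bash
python3 -m creep '0 0 0 1.5 0 0 0;0 0 0 0 0 0 0'; python3 -m creep '0 0 0 1 0 0 0;0 0 0 0 0 0 0'
```

```text
t: 11.72
position: [506.2, 232.5, 94.3]
tcp_rot: [0.001, 0.378, 0.926, 0.001]
force: [7.3, 2.5, -2.3]
finger_gap: 39.0
t: 11.98
position: [506.3, 232.5, 93.4]
tcp_rot: [0.001, 0.378, 0.926, 0.001]
force: [6.7, 2.8, -1.8]
finger_gap: 38.6
```

It has dropped in freely. I'll centre out the side force and push home against the contact.

```bash
python3 -m creep '0 -0.3 0.5 1 0 0 0;0 0 0 2 0 0 0;0 0 0 0 0 0 0'; python3 -m creep '0 0 0 2 0 0 0;0 0 0 1.5 0 0 0;0 0 0 0 0 0 0';  python3 -m creep '0 0 0 1 0 0 0;0 0 0 0 0 0 0'
```

```text
t: 12.35
position: [506.4, 232.5, 90.6]
tcp_rot: [0.001, 0.378, 0.926, 0.001]
force: [5.3, 1.8, 2.0]
finger_gap: 38.7
t: 12.72
position: [506.4, 232.5, 87.4]
tcp_rot: [0.001, 0.379, 0.926, 0.001]
force: [3.1, 2.3, 6.8]
finger_gap: 38.7
t: 12.98
position: [506.5, 232.4, 87.3]
tcp_rot: [0.001, 0.379, 0.926, 0.001]
force: [0.7, 0.5, 15.5]
finger_gap: 38.7
```

```bash
python3 -m creep '0 0 0 1.2 0 0 0;0 0 0 0 0 0 0;0 0 0 0 0 0 0;0 0 0 0 0 0 0'; python3 -m creep '0 0 0 0 0 0 0;0 0 0 0 0 0 0;0 0 0 0 0 0 0;0 0 0 0 0 0 0'; python3 - <<'E'
from h import *
s=snapshot("scene");o=get_obs();print(o["position"],o["force"],o["torque"])
u,v=map(int,proj(s,[505,231,80]))
cv2.imwrite("pics/s5.png",cv2.resize(s["img"][v-50:v+30,u-40:u+40],(500,500),interpolation=cv2.INTER_CUBIC))
E
```

```text
t: 13.48
position: [506.6, 232.4, 87.3]
tcp_rot: [0.001, 0.379, 0.926, 0.001]
force: [-1.9, -1.9, 28.0]
finger_gap: 38.9
t: 13.98
position: [506.6, 232.4, 87.3]
tcp_rot: [0.001, 0.379, 0.926, 0.001]
force: [-1.5, -0.8, 27.5]
finger_gap: 38.7
[506.56897133 232.42443648  87.26661175] [-1.98934205 -2.1271624  28.21352288] [-0.13495193  0.30610393  0.04880406]
```

View pics/s5.png

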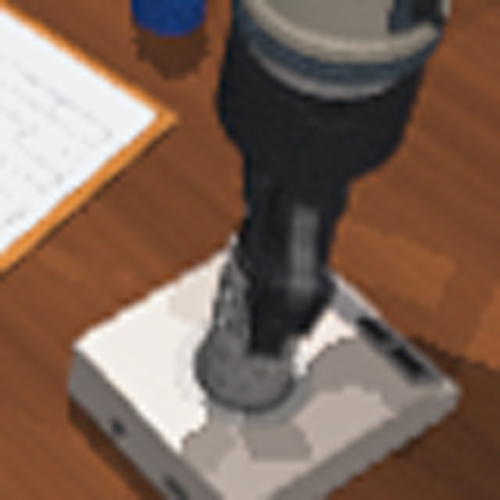

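The mouth sits flush over the dark ring at (247,375). Push is steady at 28 N and the pose is not moving. Handing in.

```bash
python3 -c "
from bench import close_job,get_obs
print(close_job()); o=get_obs(); print(o['t'],o['position'],o['force'],o['finger_gap'])"
```

```text
the job is handed in; nothing more can be done
None
the job is handed in; nothing more can be done
```

I handed the job in at about 14 s with the returned baton held pushed home on the read-out spigot. I gripped it by the collar on the clipboard, set it over the spigot, and turned it about 40° until the keyways dropped over the pins. I then pushed it down against the sprung contact.

**Last checks:**
- **Push and grip:** the push was steady at about 28 N and the fingers stayed closed on the baton at about 38.7 mm. The tool stayed still for the last 0.5 s.
- **Seating:** the final picture shows the mouth flush on the station top. The tool measured about 11.4–11.6 mm of travel from the pins to home, slightly short of the nominal 12 mm. I put that down to give in the arm or grip.
- **Not measured:** the contact joint, the baton's tilt and its offset from the spigot axis cannot be read directly. I judged those from force, tool pose and the picture.
- **Other objects:** I kept clear of the parked baton, bystanders and look-alikes and felt no unexpected contact. I did not photograph them again at the end.

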